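Zero and index the welding turntable

TASK

Set the welding turntable for the next seam. First push its lever round until it rests against the stop post (that zeroes it), then push the lever back round until its pointer is in line with the point of the index clamped on the rim, and leave it there. Push the lever gently by its upright pin with the outside of the fingers: grasp and lift nothing, keep the workpiece sitting where it is on the turntable, and leave the other things on the bench alone.

Things in the scene. Friction and masses are not known exactly. Their poses are not given: they have to be found in the camera images.
- turntable: Fixed round base of a bench welding turntable: a grey and dark steel disc 350 mm in diameter, 30 mm high, with a degree scale (flat bright lines every 10 degrees) on its top near the rim. Origin: centre of its underside, on the vertical turning axis. A steel stop post (12 mm diameter, top 50 mm above the bench) stands on it 135 mm from the axis, just clockwise (seen from above) of the lever's zero position.
- ring (a joint): Angle (rad) of the turning ring and its lever: 0 with the lever against the stop post, growing anticlockwise seen from above, to a hidden end stop at 2.3. The ring is a steel disc 200 mm in diameter, its top 46 mm above the bench. It turns stiffly: about 3.5 N sideways on the lever's pin moves it, and it stays where it is left. From the ring a flat lever 16 mm wide (top 46 mm above the bench) reaches radially out to its pointed end; on the lever stands the pin to push.
- peg_top (a point): Centre of the top end of the lever's upright pin: round, 14 mm diameter, 122 mm from the turning axis, standing free from 46 to 110 mm above the bench. The lever points from the axis through the pin.
- pointer (a point): Pointed outer end of the lever, 143 mm from the turning axis, 40 mm above the bench.
- index_tip (a point): Inner point of the index: a steel clamp with a pointed nose, 16 mm wide and up to 44 mm above the bench, fixed on the rim of the base somewhere along the scale, 0.6 to 1.8 rad anticlockwise of zero. This point lies 154 mm from the axis, so the lever passes it freely; in line, the pointer and this point are 11 mm apart on one radius.
- index: The index clamp itself. Origin on the turntable's axis at bench height; its x axis points horizontally outwards from the axis through the point of the index, z is up.
- workpiece: Loose rusty workpiece in the middle of the ring: flange 96 mm diameter, 10 mm thick, with a pipe stub 56 mm diameter on it; 50 mm high overall, top 96 mm above the bench, 0.8 kg. It rides on the ring by its weight alone. Origin: centre of its underside.
- rod_pot: Loose bystander: rusty pipe pot (60 mm diameter, 91 mm high, on a 90 mm square foot) with pale welding rods standing in it up to 220 mm high. Origin: centre of its underside.
- wood_block: Loose bystander: timber block 120 x 50 x 38 mm. Origin: centre of its underside.
- hammer: Loose bystander: hammer 260 mm long lying on the bench, handle towards its own -x.

How it is judged:
By the outcome, as a careful person would: the job done as asked, in the order asked, and still so for the second after the job is handed in, with the robot touching nothing.
It also fails if it takes over 64 s, if anything falls off the work surface, if the arm or the gripper's body presses on something with over 40 N, if the wrist force passes 120 N, or if a joint passes its speed limit or range.

ROBOT

A 7-joint arm with a two-finger parallel gripper is mounted at the origin on the work surface. World frame = base frame: x ahead of the robot, y to its left, z up, the work surface at z = 0. Lengths are in mm, angles in rad, forces in N, time in s.
With the tool pointing down it reaches from about 400 to 925 mm from the base axis. Payload 5.6 kg.
Tool frame: the origin (TCP) lies at the very end of the fingers, on their centre line; the grasp point (between the pads) lies 19 mm behind it; y points along the fingers, z is the direction in which the jaws open and shut, and the axes are right-handed (so a half turn about y gives the same grasp; the last joint's range is limited). The gripper opens to 85 mm and grips with 20 to 120 N. Pads are 22 mm wide; open, the fingers measure 114 mm over their backs; the gripper's body (76 mm by 85 mm) begins 54 mm behind the grasp point. The pads swing forward as they close: fully open they stand 13 mm farther back than shut.
Start: joints at [-1.206, 0.468, -0.012, 1.603, 0.006, 1.071, -0.056], TCP at [257.824, 596.687, 231.29] pointing down, gripper open.
Joint ranges: [-2.53, 2.53], [-0.31, 2.02], [-1.57, 1.55], [0.28, 2.44], [-1.29, 4.43], [0.15, 1.84], [-2.92, 2.92]. Speed limits (rad/s): [2.57, 2.57, 3.14, 3.14, 3.14, 3.14, 3.14].

INTERFACE

Orientations are given as a unit quaternion [w, x, y, z].
In Python, from plant import arm, viewer, sign_off gives the robot as it stands. The module is installed in compiled form; this text tells all that it offers.
- The arm moves only by the tool carry_out, never from a script. Its argument "plan" is a list of rows, each a list of 6 numbers: the shift along the tool's x, y, z in mm, then the turn, a rotation vector about the tool's x, y, z in rad. In form: [[tx, ty, tz, ax, ay, az], ...]. A call has 1 to 12 rows; each row is the pose to reach, as a shift and turn from the pose commanded when the call began, along the tool's axes at that moment; what a row does not reach only later rows make up. A row lasts 1/12 s, in which the tool goes at most 41.7 mm and 7.16 degrees, less where a joint would pass 70% of its speed; a pose out of reach is approached as far as the arm can. A call with a gripper value outside its range is refused whole. "gripper" is the finger opening in mm, from 0 to 85.4, set as the call begins (left out, the last holds). The fingers move at their own pace and stop on an object; the grip force is fixed at half the most. Time passes only in rows, so rows that repeat a pose let the fingers close. It gives the time, the measured TCP pose, the force and the opening at its end, in the units of the state.
- arm.sense(): the state, without advancing time (a new reading comes with each control period).
- viewer.read_camera(name): name is "scene" or "side" or "wrist"; returns the picture (480x640x3 uint8, red, green, blue); there is no depth.
- viewer.camera_params(name): a dict with "fx", "fy", "cx", "cy" (pixels), "camera_from_world" (4x4, takes a point from world to camera coordinates); the wrist camera has in their place "mount" (4x4, takes a point from camera to tool coordinates, whose origin is the TCP and whose axes are the tool frame's). Camera axes: x right, y up, looking along -z (the intrinsics and any distortion apply to the point x, -y, -z); pixel columns grow to the right and rows downward; lengths in mm; the calibration is good to about 2 mm. A picture is of the moment at which its call begins: read the wrist's pose just before it. camera_params takes no time and is no camera call.
- sign_off(): hands the job in, once; it reports no verdict.
Trained networks look in the newest picture that a camera, given by its name, has taken for a name from the list of things; names that differ only in an ending like _2 or _b are one class to them, and where a whole thing is asked for, a point or a joint stands for the part that bears it (a point fixed in the world has none). Each returns a list of dicts, best first, with "conf" (0 to 1); they miss things now and then, are a little off and sometimes report something else, mostly with a low value. They report only what shows in the picture. A call takes as long as a camera call.
- viewer.search_frame(camera, name): "at" ([x, y, z] in mm, in the coordinates of the camera as it stood for that picture, good to about 4 mm: the middle of the surface that is visible of it).
- viewer.landmark_of(camera, name): "at" ([x, y, z] in mm, in the coordinates of the camera as it stood for that picture, good to about 4 mm: a listed point, or the origin of a listed thing).
The state is a dict: "t": time; "joints": joint angles; "joint_vel": joint speeds; "joint_efforts": joint torques, N m; "ee_pos": TCP position; "tcp_rot": TCP orientation; "contact_force": force on the tool from outside, world axes, zero at the start; "wrist_torque": the same for the moment, N m; "gripper_width": finger opening in mm.
Only numpy, scipy, OpenCV 4.12 (cv2) and the standard library are available. Lean on these libraries where they do the work, as an engineer would, in place of code of your own. Each camera call takes 0.05 s, during which the arm holds its last target. There are 200 camera calls.

## Working session

There is one attempt and no reset: what is moved stays moved. The work goes in short steps, Python scripts to look and compute and a tool call to move; the robot and the scene stay as the last step left them, time stands still between calls to the robot, and variables do not carry over. Pictures are saved under pics/ and viewed, about 8 in all and at most 12, crops included, and the job is handed in when it is done.

Besides the shell and the picture viewer there is one more tool, called after ">>>" as name(argument=value, ...), one argument or row to a line, values as JSON. carry_out: Moves the arm, as the interface text tells. Its arguments: {"type":"object","properties":{"plan":{"type":"array"},"gripper":{"type":"number"}},"required":["plan"]}

```bash
mkdir -p pics; cat > h.py <<'E'
import numpy as np, cv2
from plant import arm, viewer, sign_off
from scipy.spatial.transform import Rotation as R
def Rt(s): q=s["tcp_rot"]; return R.from_quat([q[1],q[2],q[3],q[0]]).as_matrix()
def cfw(cam,s=None):
    p=viewer.camera_params(cam)
    if cam!="wrist": return np.array(p["camera_from_world"])
    s=s or arm.sense(); T=np.eye(4); T[:3,:3]=Rt(s); T[:3,3]=s["ee_pos"]
    return np.linalg.inv(T@np.array(p["mount"]))
def world(cam,at,s=None): return (np.linalg.inv(cfw(cam,s))@np.r_[at,1])[:3]
def proj(cam,P,s=None):
    p=viewer.camera_params(cam); c=(cfw(cam,s)@np.r_[P,1])[:3]
    return p["cx"]+p["fx"]*c[0]/-c[2], p["cy"]+p["fy"]*-c[1]/-c[2]
def ray(cam,uv,z,s=None):
    p=viewer.camera_params(cam); M=np.linalg.inv(cfw(cam,s))
    d=M[:3,:3]@np.array([(uv[0]-p["cx"])/p["fx"],-(uv[1]-p["cy"])/p["fy"],-1]); o=M[:3,3]
    return o+d*(z-o[2])/d[2]
def snap(cam,fn):
    s=arm.sense(); im=viewer.read_camera(cam); cv2.imwrite(fn,im[:,:,::-1]); return s,im
E
python3 - <<'E'
from h import *
s=arm.sense();print(s["t"],s["ee_pos"],Rt(s).round(3).tolist(),s["contact_force"])
ims=[]
for c in("scene","side","wrist"):
    s,im=snap(c,f"pics/{c}0.png")
    print(c,{k:np.round(v,1).tolist() for k,v in viewer.camera_params(c).items() if k!='camera_from_world'})
    for n in("turntable","peg_top","pointer","index_tip","index","workpiece","rod_pot","wood_block","hammer"):
        for d in viewer.landmark_of(c,n)[:2]: print(c,n,round(d["conf"],2),world(c,d["at"],s).round(0))
E
```

```text
0.0 [257.62146677 596.1497354  230.33739456] [[0.918, -0.001, 0.397], [-0.397, -0.002, 0.918], [0.0, -1.0, -0.002]] [ 0.2592422   1.53996442 -0.20240269]
scene {'fx': 564.6, 'fy': 564.6, 'cx': 313.0, 'cy': 236.1}
scene turntable 0.57 [588.  62.  -1.]
scene peg_top 0.97 [476.  16. 110.]
scene pointer 0.97 [453.   1.  40.]
scene workpiece 0.94 [589.  60.  45.]
scene rod_pot 0.58 [ 551. -419.   -2.]
scene wood_block 0.89 [ 394. -343.   -2.]
scene hammer 0.77 [463. 379.   2.]
side {'fx': 597.6, 'fy': 597.6, 'cx': 319.3, 'cy': 245.9}
side turntable 0.81 [591.  68.   2.]
side turntable 0.18 [442.   3.  39.]
side peg_top 0.74 [476.  11. 112.]
side pointer 0.89 [456.   3.  42.]
side index_tip 0.51 [446.   3.  35.]
side index 0.6 [442.   1.  37.]
side workpiece 0.77 [590.  62.  44.]
side rod_pot 0.74 [464. 385.   1.]
side rod_pot 0.6 [ 550. -417.    1.]
side wood_block 0.57 [ 395. -342.    3.]
side wood_block 0.4 [592.  67.   1.]
side hammer 0.96 [465. 384.   1.]
wrist {'fx': 338.5, 'fy': 338.5, 'cx': 315.8, 'cy': 237.8, 'mount': [[-0.0, -1.0, -0.3, -71.0], [0.0, 0.3, -1.0, -142.4], [1.0, -0.0, -0.0, -0.4], [0.0, 0.0, 0.0, 1.0]]}
```

View pics/scene0.png

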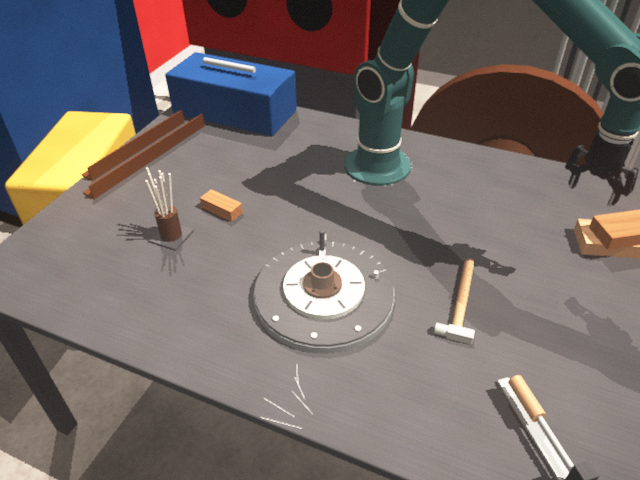

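View pics/side0.png

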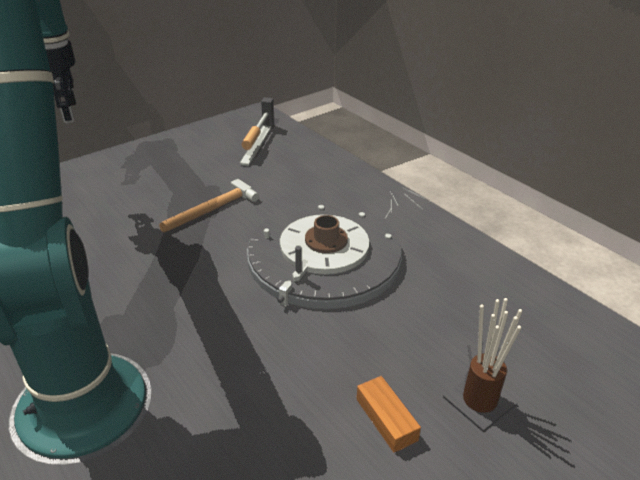

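```bash
python3 - <<'E'
from h import *
a=cv2.imread("pics/scene0.png")[215:355,240:410]; b=cv2.imread("pics/side0.png")[190:330,235:405]
cv2.imwrite("pics/c1.png",np.vstack([cv2.resize(i,None,fx=0,fy=0,dsize=(364*2,300),interpolation=cv2.INTER_CUBIC) if 0 else cv2.resize(i,(364,300),interpolation=cv2.INTER_CUBIC) for i in (a,b)]) if 0 else np.hstack([cv2.resize(i,(400,329),interpolation=cv2.INTER_CUBIC) for i in (a,b)]))
print("post top scene",ray("scene",(376,272),50),"side",ray("side",(267,231),50))
for z in(46,):print(ray("side",(288,293),40))
s=arm.sense();print(s["t"])
E
```

```text
post top scene [503.37477533 169.35870231  50.        ] side [501.80148462 165.20495833  50.        ]
[423.79620116 -23.49863753  40.        ]
1.5
```

View pics/c1.png

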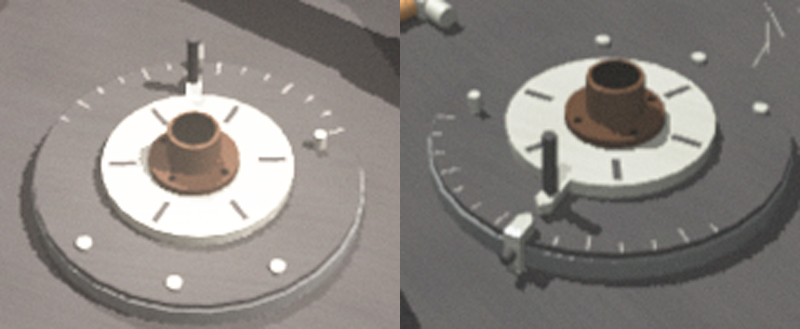

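```bash
cat >> h.py <<'E'
def go(x,y,z,adeg):
    "rows shift/turn from present pose to TCP (x,y,z), tool x heading adeg, tool y down"
    s=arm.sense(); M=Rt(s); a=np.radians(adeg)
    G=np.array([[np.cos(a),0,-np.sin(a)],[np.sin(a),0,np.cos(a)],[0,-1,0]])
    return (M.T@(np.array([x,y,z])-s["ee_pos"])).round(1).tolist()+R.from_matrix(M.T@G).as_rotvec().round(3).tolist()
E
python3 - <<'E'
from h import *
print(go(490,-20,200,23.5))
E
```

```text
[457.7, 31.3, -474.0, -0.0, -0.818, 0.0]
```

>>> carry_out(
  plan=[
    [458,31,-474,0,-0.818,0],
    [458,31,-474,0,-0.818,0],
    [458,31,-474,0,-0.818,0],
    [458,31,-474,0,-0.818,0],
    [458,31,-474,0,-0.818,0],
    [458,31,-474,0,-0.818,0],
    [458,31,-474,0,-0.818,0],
    [458,31,-474,0,-0.818,0],
    [458,31,-474,0,-0.818,0],
    [458,31,-474,0,-0.818,0],
    [458,31,-474,0,-0.818,0],
    [458,31,-474,0,-0.818,0],
  ],
  gripper=0,
)

```text
t: 2.5
ee_pos: [433.1, 131.0, 208.4]
tcp_rot: [0.692, -0.692, -0.144, 0.144]
contact_force: [1.3, -0.5, 0.1]
gripper_width: 0.2
```

```bash
python3 - <<'E'
from h import *
print(go(490,-20,200,23.5),arm.sense()["ee_pos"],arm.sense()["t"])
E
```

```text
[-8.1, 8.4, -161.2, -0.0, 0.0, 0.001] [433.10641516 131.03376127 208.38110693] 2.5
```

>>> carry_out(
  plan=[
    [-8,8,-161,0,0,0],
    [-8,8,-161,0,0,0],
    [-8,8,-161,0,0,0],
    [-8,8,-161,0,0,0],
    [-8,8,-161,0,0,0],
    [-8,8,-161,0,0,0],
    [-8,8,-161,0,0,0],
  ],
)

```text
t: 3.08
ee_pos: [489.3, -17.2, 199.9]
tcp_rot: [0.693, -0.692, -0.144, 0.144]
contact_force: [-0.2, -0.8, -0.8]
gripper_width: 0.4
```

```bash
python3 - <<'E'
from h import *
s,im=snap("wrist","pics/w1.png")
print(s["ee_pos"],s["t"])
for n in("turntable","workpiece","peg_top","pointer","index_tip","index"):
    for d in viewer.landmark_of("wrist",n)[:1]: P=world("wrist",d["at"],s);print(n,round(d["conf"],2),P.round(1),np.round(proj("wrist",P,s)))
E
```

```text
[489.27955724 -17.23837507 199.92466283] 3.0833
peg_top 0.72 [473.    7.9 112.1] [358. 237.]
pointer 0.72 [454.1   2.7  42.6] [352. 195.]
index_tip 0.71 [442.8  -0.8  40.9] [354. 181.]
```

View pics/w1.png

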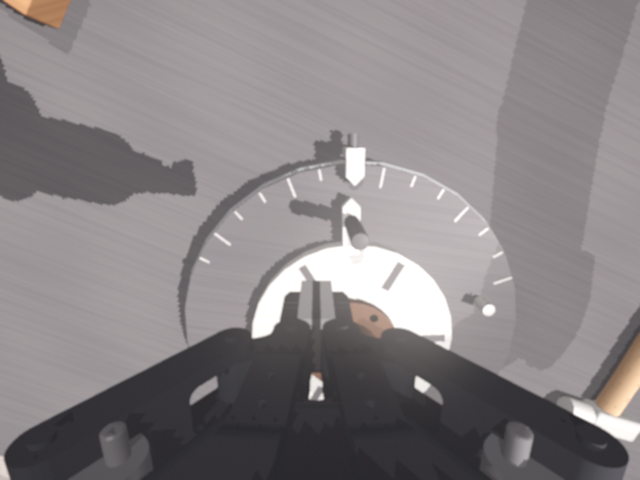

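```bash
cat >> h.py <<'E'
C=np.array([589.,61.])
def arc(p0,p1,n,z=78,r=124,off=9.8):
    for p in np.linspace(p0,p1,n+1)[1:]:
        a=np.radians(p); g=go(C[0]+r*np.cos(a),C[1]+r*np.sin(a),z,p-off-180)
        print([round(v,1) for v in g[:3]]+[round(v,2) for v in g[3:]],end=", ")
    print()
E
python3 - <<'E'
from h import *
a=np.radians(218);print(go(C[0]+124*np.cos(a),C[1]+124*np.sin(a),78,28))
E
```

```text
[2.4, 122.1, 0.8, -0.0, -0.077, 0.0]
```

>>> carry_out(
  plan=[
    [2.4,30,0.8,0,-0.03,0],
    [2.4,60,0.8,0,-0.077,0],
    [2.4,90,0.8,0,-0.077,0],
    [2.4,110,0.8,0,-0.077,0],
    [2.4,122,0.8,0,-0.077,0],
    [2.4,122,0.8,0,-0.077,0],
    [2.4,122,0.8,0,-0.077,0],
  ],
)

```text
t: 4.02
ee_pos: [491.1, -15.9, 77.7]
tcp_rot: [0.686, -0.686, -0.17, 0.171]
contact_force: [0.9, -0.3, 0.5]
gripper_width: 0.0
```

```bash
python3 - <<'E'
from h import *
s=arm.sense();print(s["ee_pos"],s["contact_force"])
arc(218,180,11)
E
```

```text
[491.10908084 -15.92328427  77.7139153 ] [ 0.87016934 -0.29997232  0.52292802]
[-0.7, -0.3, 7.8, -0.0, 0.06, -0.0], [-1.3, -0.3, 15.3, -0.0, 0.12, -0.0], [-1.5, -0.3, 22.7, -0.0, 0.18, -0.0], [-1.2, -0.3, 30.2, -0.0, 0.24, -0.0], [-0.5, -0.3, 37.7, -0.0, 0.3, -0.0], [0.7, -0.3, 45.0, -0.0, 0.36, -0.0], [2.3, -0.3, 52.3, -0.0, 0.42, -0.0], [4.3, -0.3, 59.5, -0.0, 0.48, -0.0], [6.8, -0.3, 66.6, -0.0, 0.54, -0.0], [9.7, -0.3, 73.5, -0.0, 0.6, -0.0], [13.0, -0.3, 80.2, -0.0, 0.66, -0.0],
```

>>> carry_out(
  plan=[
    [-0.7,0,7.8,0,0.06,0],
    [-1.3,0,15.3,0,0.12,0],
    [-1.5,0,22.7,0,0.18,0],
    [-1.2,0,30.2,0,0.24,0],
    [-0.5,0,37.7,0,0.3,0],
    [0.7,0,45,0,0.36,0],
    [2.3,0,52.3,0,0.42,0],
    [4.3,0,59.5,0,0.48,0],
    [6.8,0,66.6,0,0.54,0],
    [9.7,0,73.5,0,0.6,0],
    [13,0,80.2,0,0.66,0],
  ],
)

```text
t: 4.93
ee_pos: [464.4, 60.1, 79.1]
tcp_rot: [-0.704, 0.705, -0.063, 0.062]
contact_force: [-4.4, -3.5, 1.8]
gripper_width: -0.2
```

```bash
python3 - <<'E'
from h import *
s,im=snap("wrist","pics/w2.png");snap("side","pics/s2.png")
v=s["ee_pos"][:2]-C;print(s["ee_pos"],s["contact_force"],np.hypot(*v),np.degrees(np.arctan2(v[1],v[0])))
arc(180,150,11)
E
```

```text
[464.39210199  60.11980148  79.05028731] [-4.39706229 -3.4642219   1.8489779 ] 124.61100672111465 -179.59528390963064
[-1.6, 1.2, 4.7, -0.0, 0.05, 0.0], [-2.2, 1.3, 10.6, -0.0, 0.1, 0.0], [-2.5, 1.3, 16.4, -0.0, 0.14, 0.0], [-2.5, 1.3, 22.3, -0.0, 0.19, 0.0], [-2.2, 1.3, 28.2, -0.0, 0.24, 0.0], [-1.7, 1.3, 34.1, -0.0, 0.28, 0.0], [-0.9, 1.3, 40.0, -0.0, 0.33, 0.0], [0.2, 1.3, 45.8, -0.0, 0.38, 0.0], [1.6, 1.3, 51.5, -0.0, 0.43, 0.0], [3.2, 1.3, 57.2, -0.0, 0.47, 0.0], [5.1, 1.3, 62.8, -0.0, 0.52, 0.0],
```

View pics/w2.png

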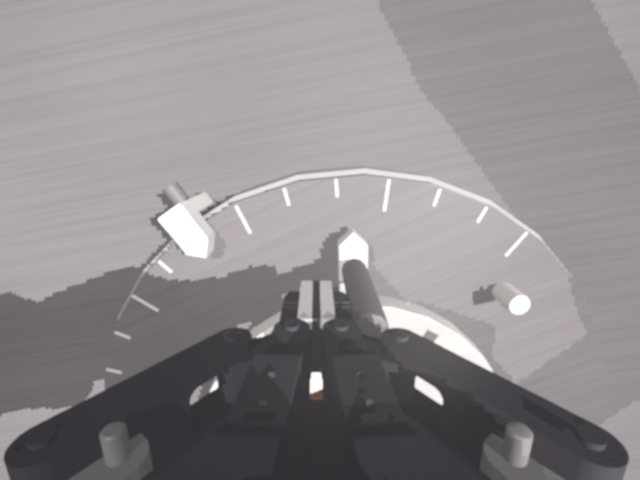

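>>> carry_out(
  plan=[
    [-1.6,0,4.7,0,0.05,0],
    [-2.2,0,10.6,0,0.1,0],
    [-2.5,0,16.4,0,0.14,0],
    [-2.5,0,22.3,0,0.19,0],
    [-2.2,0,28.2,0,0.24,0],
    [-1.7,0,34.1,0,0.28,0],
    [-0.9,0,40,0,0.33,0],
    [0.2,0,45.8,0,0.38,0],
    [1.6,0,51.5,0,0.43,0],
    [3.2,0,57.2,0,0.47,0],
    [5.1,0,61.5,0,0.52,0],
  ],
)

```text
t: 5.95
ee_pos: [480.4, 120.5, 78.8]
tcp_rot: [0.665, -0.665, 0.241, -0.24]
contact_force: [-3.9, -1.8, 0.8]
gripper_width: 0.1
```

```bash
python3 - <<'E'
from h import *
s,im=snap("wrist","pics/w3.png")
v=s["ee_pos"][:2]-C;print(s["ee_pos"],s["contact_force"],s["contact_force"]@Rt(s),np.hypot(*v),np.degrees(np.arctan2(v[1],v[0])))
for c in("scene","side","wrist"):
    snap(c,f"pics/{c}3.png")
    for n in("pointer","peg_top"):
        for d in viewer.landmark_of(c,n)[:1]: P=world(c,d["at"],s);q=P[:2]-C;print(c,n,round(d["conf"],2),P.round(1),np.degrees(np.arctan2(q[1],q[0])))
arc(150,144,6)
E
```

```text
[480.38470911 120.4839953   78.81421833] [-3.92239541 -1.84694884  0.80821055] [-1.8387523  -0.80442775 -3.92702128] 123.83709909557734 151.2923458495484
scene pointer 0.64 [471.1 152.2  41.4] 142.2705085616809
scene peg_top 0.85 [492.4 143.1 108.6] 139.64820264175341
side pointer 0.64 [471.7 153.1  42.7] 141.87566318046103
wrist pointer 0.7 [473.7 150.4  42.2] 142.1954360642984
wrist peg_top 0.79 [489.4 138.9 110.9] 141.97246132230978
[-1.7, 0.2, 4.4, -0.0, 0.02, 0.0], [-2.0, 0.2, 6.6, -0.0, 0.04, 0.0], [-2.3, 0.2, 8.7, -0.0, 0.05, 0.0], [-2.5, 0.2, 10.9, -0.0, 0.07, 0.0], [-2.7, 0.2, 13.0, -0.0, 0.09, 0.0], [-2.9, 0.2, 15.2, -0.0, 0.11, 0.0],
```

View pics/w3.png

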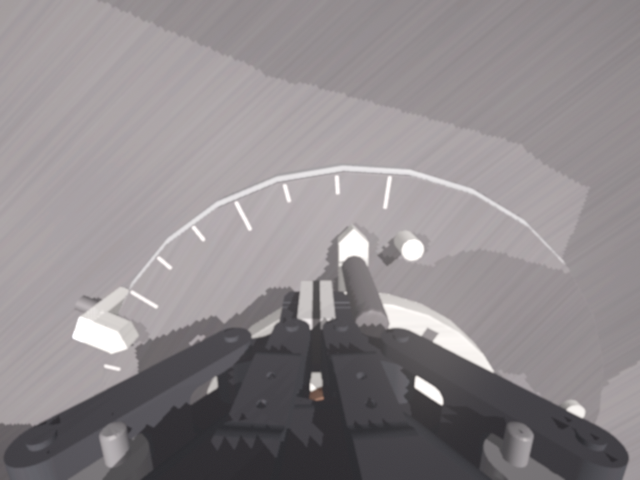

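>>> carry_out(
  plan=[
    [-1.5,0,3,0,0.015,0],
    [-1.7,0,5,0,0.03,0],
    [-2,0,7,0,0.045,0],
    [-2.3,0,9,0,0.055,0],
    [-2.4,0,10,0,0.07,0],
    [-2.5,0,11,0,0.08,0],
    [-2.5,0,11,0,0.08,0],
  ],
)

```text
t: 7.03
ee_pos: [486.1, 130.7, 77.9]
tcp_rot: [-0.655, 0.655, -0.267, 0.267]
contact_force: [-0.4, -2.8, 0.3]
gripper_width: 0.1
```

```bash
python3 - <<'E'
from h import *
s,im=snap("wrist","pics/w4.png")
v=s["ee_pos"][:2]-C;print(s["ee_pos"],s["contact_force"]@Rt(s),np.hypot(*v),np.degrees(np.arctan2(v[1],v[0])))
for n in("pointer","peg_top"):
        for d in viewer.landmark_of("wrist",n)[:1]: P=world("wrist",d["at"],s);q=P[:2]-C;print(n,round(d["conf"],2),P.round(1),np.degrees(np.arctan2(q[1],q[0])))
E
```

```text
[486.12713862 130.71442871  77.89853466] [ 1.67687801 -0.27731515 -2.25811259] 124.2695746280458 145.87546439656316
pointer 0.84 [481.9 161.6  40.9] 136.77804744108215
peg_top 0.65 [499.3 146.4 109.1] 136.41543868923958
```

Creep in 2 mm steps, watching the force.

>>> carry_out(
  plan=[
    [0,0,1,0,0.008,0],
    [0,0,2,0,0.015,0],
    [0,0,2,0,0.015,0],
    [0,0,2,0,0.015,0],
  ],
)

```text
t: 7.52
ee_pos: [487.1, 132.3, 77.9]
tcp_rot: [-0.653, 0.653, -0.272, 0.271]
contact_force: [-2.7, -1.4, 0.7]
gripper_width: -0.3
```

>>> carry_out(
  plan=[
    [0,0,1,0,0.008,0],
    [0,0,2,0,0.015,0],
    [0,0,2,0,0.015,0],
    [0,0,2,0,0.015,0],
  ],
)

```text
t: 7.85
ee_pos: [488.4, 133.8, 77.8]
tcp_rot: [-0.651, 0.651, -0.276, 0.276]
contact_force: [-3.2, -0.5, -0.0]
gripper_width: -0.2
```

```bash
python3 - <<'E'
from h import *
s,im=snap("wrist","pics/w5.png")
v=s["ee_pos"][:2]-C;print(s["ee_pos"],s["contact_force"]@Rt(s),np.hypot(*v),np.degrees(np.arctan2(v[1],v[0])))
cv2.imwrite("pics/w5c.png",cv2.resize(im[180:380,240:520,::-1],None,fx=2,fy=2))
E
```

```text
[488.40084504 133.76375249  77.82960699] [-1.83580371  0.02150345 -2.67975205] 124.15616640416667 144.1216407834245
```

View pics/w5c.png

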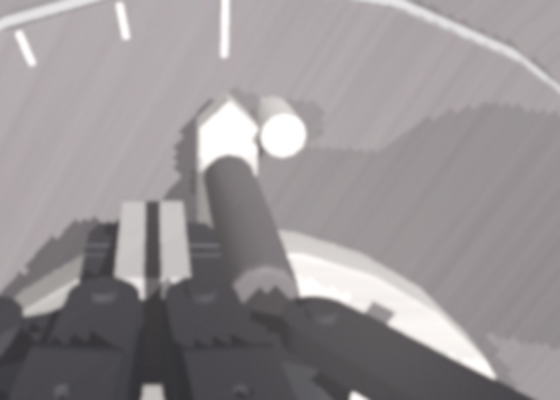

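>>> carry_out(
  plan=[
    [0,0,1,0,0.008,0],
    [0,0,1.5,0,0.012,0],
    [0,0,1.5,0,0.012,0],
    [0,0,1.5,0,0.012,0],
  ],
)

```text
t: 8.23
ee_pos: [488.4, 133.8, 77.8]
tcp_rot: [-0.648, 0.65, -0.281, 0.279]
contact_force: [-6.6, -3.0, 4.8]
gripper_width: -0.2
```

>>> carry_out(
  plan=[
    [0,0,1,0,0,0],
    [0,0,1.5,0,0,0],
    [0,0,1.5,0,0,0],
    [0,0,1.5,0,0,0],
  ],
)

```text
t: 8.57
ee_pos: [488.4, 133.9, 77.7]
tcp_rot: [-0.648, 0.65, -0.282, 0.279]
contact_force: [-9.9, -5.6, 8.1]
gripper_width: 0.0
```

>>> carry_out(
  plan=[
    [0,0,-6,0,0,0],
    [0,0,-15,0,0,0],
    [0,-35,-15,0,0,0],
    [0,-70,-15,0,0,0],
    [0,-75,-15,0,0,0],
    [0,-75,20,0,0,0],
    [0,-75,55,0,0,0],
    [0,-75,55,0,0,0],
    [0,-75,55,0,0,0],
  ],
)

```text
t: 9.32
ee_pos: [532.4, 174.5, 152.9]
tcp_rot: [0.65, -0.649, 0.279, -0.28]
contact_force: [-0.3, -0.2, -1.0]
gripper_width: -0.0
```

```bash
python3 - <<'E'
from h import *
s,im=snap("wrist","pics/w6.png")
print(s["ee_pos"],s["contact_force"])
out=[im[:,:,::-1]]
for c in("wrist","scene","side"):
    if c!="wrist":snap(c,f"pics/{c}6.png")
    for n in("pointer","peg_top","index_tip","turntable","workpiece"):
        for d in viewer.landmark_of(c,n)[:1]: P=world(c,d["at"],s);q=P[:2]-C;print(c,n,round(d["conf"],2),P.round(1),np.degrees(np.arctan2(q[1],q[0])).round(1))
v=s["ee_pos"][:2]-C;print(np.hypot(*v),np.degrees(np.arctan2(v[1],v[0])))
print(go(C[0]+124*np.cos(np.radians(119)),C[1]+124*np.sin(np.radians(119)),78,-48))
E
```

```text
[532.37957479 174.52849492 152.92170456] [-0.31164997 -0.20482425 -0.97284135]
wrist pointer 0.67 [485.2 163.5  39.8] 135.4
wrist peg_top 0.85 [501.1 151.3 108.8] 134.2
wrist index_tip 0.75 [443.3  -1.1  40.8] -156.9
scene pointer 0.6 [481.8 165.7  39.6] 135.7
scene index_tip 0.56 [447.9   0.   38.2] -156.6
scene turntable 0.71 [587.5  64.2   1.8] 114.8
scene workpiece 0.72 [586.5  56.6  44.6] -119.6
side pointer 0.82 [483.1 166.1  41.6] 135.2
side peg_top 0.69 [501.1 151.7 109.7] 134.1
side index_tip 0.73 [443.8   1.5  37.5] -157.7
side turntable 0.95 [590.6  64.9   3.5] 68.3
side workpiece 0.59 [587.1  61.8  47.4] 157.2
126.864461968317 116.5069541659131
[1.2, 75.0, -4.1, -0.0, 0.023, 0.0]
```

View pics/w6.png

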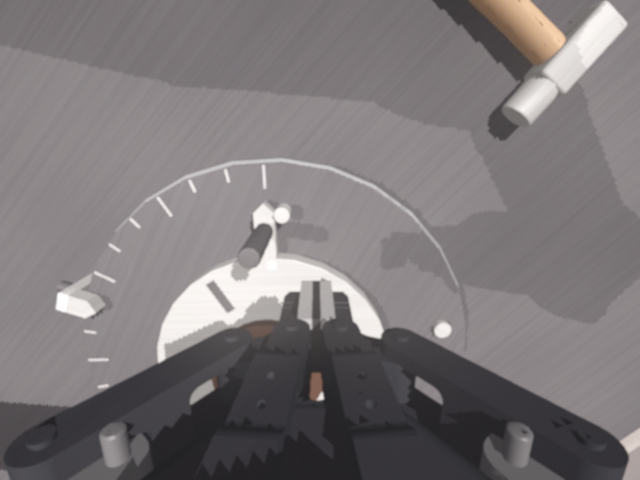

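>>> carry_out(
  plan=[
    [1,30,-2,0,0,0],
    [1,55,-2,0,0,0],
    [1,70,-2,0,0,0],
    [1,75,-2,0,0,0],
    [1,75,-2,0,0,0],
    [1,75,-2,0,0,0],
  ],
)

```text
t: 10.72
ee_pos: [530.8, 171.1, 78.5]
tcp_rot: [0.649, -0.649, 0.28, -0.28]
contact_force: [0.2, 0.1, 0.1]
gripper_width: -0.4
```

```bash
python3 - <<'E'
from h import *
s=arm.sense();v=s["ee_pos"][:2]-C;print(s["ee_pos"],s["contact_force"],np.degrees(np.arctan2(v[1],v[0])))
arc(117,155,12,off=-9.8)
E
```

```text
[530.76268487 171.05060301  78.46495592] [0.16304666 0.11426916 0.08336409] 117.88719772543031
[-0.7, 0.5, -4.9, -0.0, 0.06, 0.0], [-2.1, 0.5, -11.6, -0.0, 0.0, 0.0], [-3.1, 0.5, -18.4, -0.0, -0.05, 0.0], [-3.7, 0.5, -25.2, -0.0, -0.11, 0.0], [-4.0, 0.4, -32.1, -0.0, -0.16, 0.0], [-3.8, 0.4, -38.9, -0.0, -0.22, 0.0], [-3.3, 0.4, -45.8, -0.0, -0.27, 0.0], [-2.4, 0.4, -52.6, -0.0, -0.33, 0.0], [-1.2, 0.4, -59.3, -0.0, -0.38, 0.0], [0.5, 0.4, -66.0, -0.0, -0.44, 0.0], [2.5, 0.4, -72.5, -0.0, -0.49, 0.0], [4.8, 0.4, -78.9, -0.0, -0.55, 0.0],
```

>>> carry_out(
  plan=[
    [-0.7,0,-4.9,0,0,0],
    [-2.1,0,-11.6,0,0,0],
    [-3.1,0,-18.4,0,-0.05,0],
    [-3.7,0,-25.2,0,-0.11,0],
    [-4,0,-32.1,0,-0.16,0],
    [-3.8,0,-38.9,0,-0.22,0],
    [-3.3,0,-45.8,0,-0.27,0],
    [-2.4,0,-52.6,0,-0.33,0],
    [-1.2,0,-59.3,0,-0.38,0],
    [0.5,0,-66,0,-0.44,0],
    [2.5,0,-72.5,0,-0.49,0],
    [4.8,0,-78.9,0,-0.55,0],
  ],
)

```text
t: 11.72
ee_pos: [477.1, 114.4, 79.2]
tcp_rot: [0.702, -0.7, 0.091, -0.094]
contact_force: [3.3, 2.3, -1.9]
gripper_width: 0.3
```

```bash
python3 - <<'E'
from h import *
s=arm.sense();v=s["ee_pos"][:2]-C;print(s["ee_pos"],s["contact_force"]@Rt(s),np.hypot(*v),np.degrees(np.arctan2(v[1],v[0])))
arc(155,184,10,off=-9.8)
E
```

```text
[477.13181161 114.40019273  79.24786389] [2.55397112 1.96057085 3.03178037] 123.95996190780633 154.4825599761208
[-1.2, 1.2, -7.3, -0.0, -0.05, 0.0], [-1.8, 1.2, -13.5, -0.0, -0.1, 0.0], [-2.1, 1.2, -19.8, -0.0, -0.15, 0.0], [-2.1, 1.2, -26.1, -0.0, -0.2, 0.0], [-1.8, 1.1, -32.4, -0.0, -0.25, 0.0], [-1.1, 1.1, -38.6, -0.0, -0.3, 0.0], [-0.1, 1.1, -44.8, -0.0, -0.35, 0.0], [1.1, 1.1, -50.9, -0.0, -0.4, 0.0], [2.7, 1.1, -57.0, -0.0, -0.45, 0.0], [4.6, 1.1, -63.0, -0.0, -0.5, 0.0],
```

>>> carry_out(
  plan=[
    [-1.2,0,-7.3,0,-0.05,0],
    [-1.8,0,-13.5,0,-0.1,0],
    [-2.1,0,-19.8,0,-0.15,0],
    [-2.1,0,-26.1,0,-0.2,0],
    [-1.8,0,-32.4,0,-0.25,0],
    [-1.1,0,-38.6,0,-0.3,0],
    [-0.1,0,-44.8,0,-0.35,0],
    [1.1,0,-50.9,0,-0.4,0],
    [2.7,0,-56,0,-0.45,0],
    [4.2,0,-59.5,0,-0.48,0],
    [4.2,0,-60,0,-0.48,0],
    [4.2,0,-60,0,-0.48,0],
  ],
)

```text
t: 12.72
ee_pos: [464.7, 54.5, 78.8]
tcp_rot: [0.703, -0.703, -0.076, 0.075]
contact_force: [0.5, 1.1, 0.4]
gripper_width: -0.0
```

```bash
cat >> h.py <<'E'
def lever(fn):
    s,im=snap("wrist",fn)
    v=s["ee_pos"][:2]-C;print(s["t"],s["ee_pos"],s["contact_force"]@Rt(s),np.hypot(*v),np.degrees(np.arctan2(v[1],v[0])))
    for n in("pointer","peg_top","index_tip"):
        for d in viewer.landmark_of("wrist",n)[:1]: P=world("wrist",d["at"],s);q=P[:2]-C;print(n,round(d["conf"],2),P.round(1),np.degrees(np.arctan2(q[1],q[0])).round(2),np.round(proj("wrist",P,s),1))
    return s,im
E
python3 - <<'E'
from h import *
s,im=lever("pics/w7.png")
cv2.imwrite("pics/w7c.png",cv2.resize(im[130:330,190:440,::-1],None,fx=3,fy=3,interpolation=cv2.INTER_CUBIC))
E
```

```text
12.7167 [464.74060821  54.49278144  78.83799127] [ 0.72338161 -0.34967694  0.95393039] 124.42966021696103 -177.00227169016003
pointer 0.68 [449.7  25.2  43.6] -165.58 [269.4 235.4]
peg_top 0.72 [469.8  31.9 112.1] -166.27 [253.1 341.2]
index_tip 0.9 [445.4  -0.6  41.2] -156.77 [224.6 217. ]
```

View pics/w7c.png

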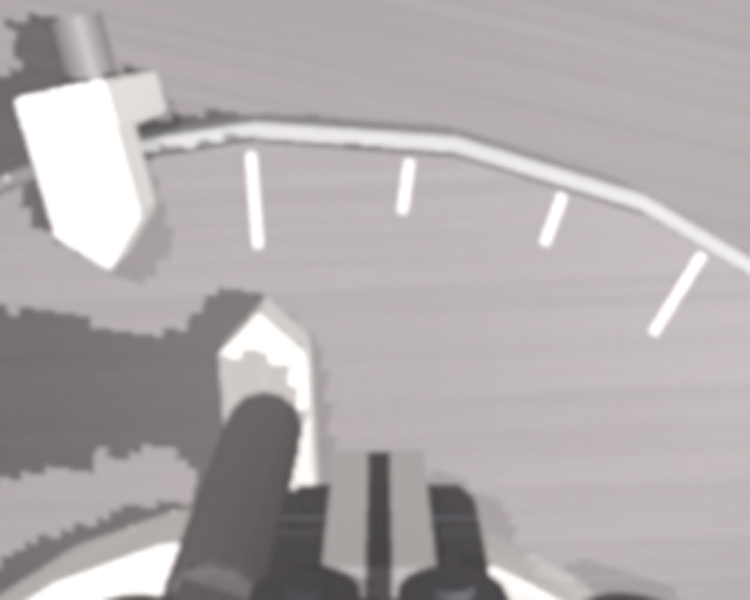

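```bash
cat >> h.py <<'E'
def ang(uv,z,s):
    P=ray("wrist",uv,z,s);q=P[:2]-C;return P.round(1),np.hypot(*q).round(1),np.degrees(np.arctan2(q[1],q[0])).round(2)%360
E
python3 - <<'E'
from h import *
s=arm.sense()
for z in(40,46):print("ptr",z,ang((278.3,230),z,s))
for z in(40,44):print("idx",z,ang((226,220),z,s))
arc(183,190,6,off=-9.8)
E
```

```text
ptr 40 (array([445.9,  29.1,  40. ]), np.float64(146.6), np.float64(192.57))
ptr 46 (array([444.2,  29.4,  46. ]), np.float64(148.2), np.float64(192.3))
idx 40 (array([4.465e+02, 1.000e-01, 4.000e+01]), np.float64(155.0), np.float64(203.13))
idx 44 (array([445.3,   1. ,  44. ]), np.float64(155.7), np.float64(202.67))
[0.7, 0.0, -2.6, 0.0, -0.03, -0.0], [0.3, 0.0, -5.1, 0.0, -0.05, -0.0], [0.0, 0.0, -7.6, 0.0, -0.07, -0.0], [-0.2, 0.0, -10.1, 0.0, -0.09, -0.0], [-0.4, 0.0, -12.7, 0.0, -0.11, -0.0], [-0.5, 0.0, -15.2, 0.0, -0.13, -0.0],
```

>>> carry_out(
  plan=[
    [0.5,0,-3,0,-0.03,0],
    [0.3,0,-6,0,-0.05,0],
    [0,0,-9,0,-0.08,0],
    [-0.3,0,-12,0,-0.11,0],
    [-0.4,0,-14,0,-0.12,0],
    [-0.5,0,-15,0,-0.13,0],
    [-0.5,0,-15,0,-0.13,0],
    [-0.5,0,-15,0,-0.13,0],
  ],
)

```text
t: 13.58
ee_pos: [466.8, 39.5, 77.8]
tcp_rot: [-0.697, 0.697, 0.121, -0.121]
contact_force: [-2.3, 2.0, -0.4]
gripper_width: 0.1
```

```bash
python3 - <<'E'
from h import *
s,im=lever("pics/w8.png")
cv2.imwrite("pics/w8c.png",cv2.resize(im[150:300,220:370,::-1],None,fx=4,fy=4,interpolation=cv2.INTER_CUBIC))
E
```

```text
13.5833 [466.80520855  39.48287694  77.75971731] [-1.47225175  0.35709009  2.61605872] 124.07479051845114 -170.0132408490597
pointer 0.79 [455.   10.2  42.7] -159.23 [272.7 235.4]
peg_top 0.88 [474.9  19.2 110.4] -159.89 [257.  341.4]
index_tip 0.76 [442.3   1.6  42. ] -157.95 [264.7 208.2]
```

View pics/w8c.png

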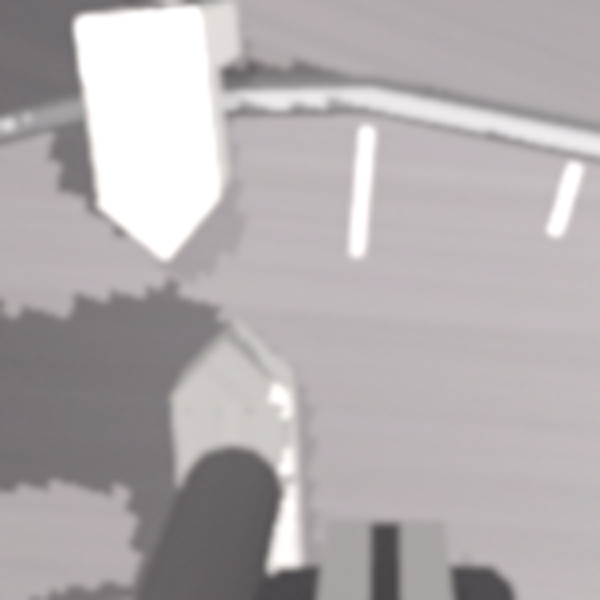

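```bash
python3 - <<'E'
from h import *
s=arm.sense()
for z in(40,46):print("ptr",z,ang((278.2,229.5),z,s))
for z in(40,44):print("idx",z,ang((262,215.5),z,s))
E
```

```text
ptr 40 (array([452. ,  12.1,  40. ]), np.float64(145.4), np.float64(199.66))
ptr 46 (array([450.3,  12.2,  46. ]), np.float64(147.0), np.float64(199.39))
idx 40 (array([447.5,   1.3,  40. ]), np.float64(153.5), np.float64(202.87))
idx 44 (array([446.5,   1.6,  44. ]), np.float64(154.4), np.float64(202.61))
```

>>> carry_out(
  plan=[
    [0.2,0,-2,0,-0.015,0],
    [0.1,0,-4,0,-0.035,0],
    [0,0,-5.5,0,-0.046,0],
    [0,0,-5.5,0,-0.046,0],
    [0,0,-5.5,0,-0.046,0],
    [0,0,-5.5,0,-0.046,0],
  ],
)

```text
t: 14.28
ee_pos: [469.5, 34.3, 78.1]
tcp_rot: [-0.694, 0.694, 0.138, -0.137]
contact_force: [-2.8, 1.2, -0.8]
gripper_width: -0.1
```

>>> carry_out(
  plan=[
    [0,0,5,0,0,0],
    [0,0,12,0,0,0],
    [0,-30,12,0,0,0],
    [0,-60,12,0,0,0],
    [0,-70,12,0,0,0],
    [0,-70,-5,0,0,0],
    [0,-70,-21,0,0,0],
    [0,-70,-21,0,0,0],
    [0,-70,-21,0,0,0],
    [0,-70,-21,0,0,0],
  ],
)

```text
t: 15.12
ee_pos: [476.8, 15.8, 147.8]
tcp_rot: [0.694, -0.693, -0.138, 0.138]
contact_force: [-0.2, 0.1, 0.1]
gripper_width: 0.3
```

```bash
python3 - <<'E'
from h import *
s,im=lever("pics/w9.png")
print(Rt(s)[:,0])
cv2.imwrite("pics/w9c.png",cv2.resize(im[130:290,240:400,::-1],None,fx=3.75,fy=3.75,interpolation=cv2.INTER_CUBIC))
E
```

```text
15.1167 [476.81642887  15.84601578 147.75267745] [-0.17470206 -0.0988088   0.1687262 ] 120.92988018996579 -158.07517221441924
pointer 0.77 [453.5   1.2  42.7] -156.2 [309.7 201.7]
peg_top 0.57 [471.9  12.4 107.5] -157.49 [313.7 258.4]
index_tip 0.93 [ 4.412e+02 -4.000e-01  4.120e+01] -157.44 [314.1 185.1]
[ 9.24290019e-01  3.81690914e-01 -8.48620144e-05]
```

View pics/w9c.png

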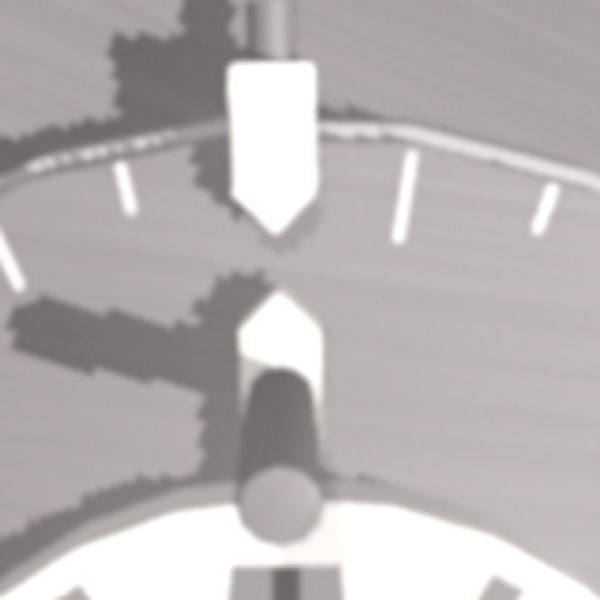

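```bash
cat > fit.py <<'E'
from h import *
import sys
def mid(g,r,c0,c1,t=225):
    w=np.where(g[r,c0:c1]>t)[0]
    if len(w)<2:return None
    a,b=c0+w[0],c0+w[-1]; f=lambda i,j:(t-g[r,i])/(g[r,j]-g[r,i])
    return ((a-1+f(a-1,a))+(b+1-f(b+1,b)))/2
def fit(im,s,ri,rp,c0=290,c1=340):
    g=im.mean(2); out=[]
    for name,rows,z in(("idx",ri,44),("ptr",rp,46)):
        m=np.array([(r,mid(g,r,c0,c1)) for r in rows if mid(g,r,c0,c1)])
        print(name,[f"{int(r)}:{x:.2f}" for r,x in m])
        A=[ang((x,r),z,s)[2] for r,x in m]; print(" angle median",np.median(A),"tip side",A[-1] if name=="idx" else A[0])
E
python3 - <<'E'
from fit import *
im=cv2.imread("pics/w9.png")
s=arm.sense()
fit(im,s,range(150,193),range(208,225))
for z in(40,46):print("ptr",z,ang((314.9,207.6),z,s))
for z in(40,44):print("idx",z,ang((313.6,192.9),z,s))
E
```

```text
idx ['150:312.22', '151:312.20', '152:312.18', '153:312.15', '154:312.15', '155:312.23', '156:312.28', '157:312.25', '158:312.22', '159:312.25', '160:312.31', '161:312.35', '162:312.44', '163:312.64', '164:312.77', '165:312.73', '166:312.66', '167:312.67', '168:312.73', '169:312.83', '170:312.87', '171:312.90', '172:312.91', '173:312.95', '174:313.05', '175:313.12', '176:313.15', '177:313.16', '178:313.13', '179:313.03', '180:312.87', '181:312.73', '182:312.73', '183:312.81', '184:312.83', '185:312.82', '186:312.89', '187:312.96', '188:312.96', '189:312.99', '190:313.00', '191:312.99']
 angle median 202.885 tip side 202.86
ptr ['208:314.10', '209:314.22', '210:314.29', '211:314.31', '212:314.34', '213:314.42', '214:314.50', '215:314.51', '216:314.49', '217:314.40', '218:314.39', '219:314.46', '220:314.54', '221:314.60', '222:314.64', '223:314.70', '224:315.00']
 angle median 202.46 tip side 202.57
ptr 40 (array([456.6,   6.6,  40. ]), np.float64(143.1), np.float64(202.34))
ptr 46 (array([455.5,   6.2,  46. ]), np.float64(144.3), np.float64(202.34))
idx 40 (array([446.8,   1.5,  40. ]), np.float64(154.2), np.float64(202.71))
idx 44 (array([446.2,   1.3,  44. ]), np.float64(154.8), np.float64(202.7))
```

>>> carry_out(
  plan=[
    [0,0,15,0,0,0],
    [0,0,33,0,0,0],
    [0,0,33,0,0,0],
    [0,30,33,0,0,0],
    [0,60,33,0,0,0],
    [0,70,33,0,0,0],
    [0,70,30,0,0,0],
    [0,70,26,0,0,0],
    [0,70,22,0,0,0],
    [0,70,20.2,0,0,0],
    [0,70,20.2,0,0,0],
    [0,70,20.2,0,0,0],
  ],
)

```text
t: 16.32
ee_pos: [470.2, 33.5, 78.9]
tcp_rot: [-0.694, 0.694, 0.138, -0.137]
contact_force: [0.3, 0.3, -0.2]
gripper_width: 0.3
```

>>> carry_out(
  plan=[
    [0,0,5,0,0,0],
    [0,0,12.8,0,0,0],
    [0,-30,12.8,0,0,0],
    [0,-60,12.8,0,0,0],
    [0,-70,12.8,0,0,0],
    [0,-70,-5,0,0,0],
    [0,-70,-20.2,0,0,0],
    [0,-70,-20.2,0,0,0],
    [0,-70,-20.2,0,0,0],
    [0,-70,-20.2,0,0,0],
  ],
)

```text
t: 17.15
ee_pos: [476.4, 16.0, 147.6]
tcp_rot: [0.694, -0.693, -0.137, 0.138]
contact_force: [-1.1, 0.2, 0.3]
gripper_width: 0.1
```

```bash
python3 - <<'E'
from fit import *
s,im=lever("pics/w10.png")
fit(im[:,:,::-1].astype(float),s,range(150,193),range(208,225))
E
```

```text
17.15 [476.39395492  16.04760184 147.58907916] [-0.9738374  -0.27778086  0.57576017] 121.24701847653729 -158.23808723016555
pointer 0.98 [452.8   3.6  40.8] -157.16 [312.6 202.1]
peg_top 0.75 [475.3  10.3 113.6] -155.95 [307.  266.7]
index_tip 0.77 [4.423e+02 2.000e-01 4.010e+01] -157.5 [313.8 187.1]
idx ['150:311.70', '151:311.80', '152:311.91', '153:311.99', '154:312.01', '155:312.02', '156:312.02', '157:312.01', '158:311.98', '159:311.97', '160:311.99', '161:312.00', '162:312.04', '163:312.13', '164:312.25', '165:316.65', '166:312.19', '167:312.15', '168:312.18', '169:312.24', '170:312.28', '171:312.31', '172:312.30', '173:312.29', '174:312.32', '175:312.36', '176:312.39', '177:312.43', '178:312.46', '179:312.46', '180:312.44', '181:312.37', '182:312.25', '183:312.17', '184:312.27', '185:312.32', '186:312.31', '187:312.33', '188:312.42', '189:312.51', '190:312.52', '191:312.50']
 angle median 202.87 tip side 202.84
ptr ['209:311.73', '210:311.89', '211:311.99', '212:312.09', '213:312.07', '214:312.05', '215:312.04', '216:312.08', '217:312.11', '218:312.03', '219:312.02', '220:312.10', '221:312.22', '222:312.34', '223:312.51', '224:312.85']
 angle median 203.02 tip side 203.1
```

>>> carry_out(
  plan=[
    [0,-30,0,0,0,0],
    [0,-60,0,0,0,0],
    [0,-80,0,0,0,0],
    [0,-80,0,0,0,0],
    [0,-80,0,0,0,0],
    [0,-80,0,0,0,0],
  ],
)

```text
t: 17.85
ee_pos: [476.4, 15.4, 227.3]
tcp_rot: [0.694, -0.694, -0.137, 0.138]
contact_force: [0.3, -0.1, -0.8]
gripper_width: -0.1
```

```bash
python3 - <<'E'
from h import *
a=cv2.imread("pics/w10.png")[130:280,240:390]
s,im=snap("side","pics/side9.png"); print(s["contact_force"],s["t"])
for n in("workpiece","rod_pot","wood_block","hammer"):
    for d in viewer.landmark_of("side",n)[:1]: print(n,round(d["conf"],2),world("side",d["at"],s).round(0))
cv2.imwrite("pics/fin.png",np.hstack([cv2.resize(a,(400,400),interpolation=cv2.INTER_CUBIC),cv2.resize(im[190:330,235:375,::-1],(400,400),interpolation=cv2.INTER_CUBIC)]))
E
```

```text
[ 0.3048471  -0.05668032 -0.76326866] 17.85
workpiece 0.86 [591.  61.  47.]
rod_pot 0.67 [ 552. -417.    0.]
wood_block 0.77 [ 395. -343.    1.]
hammer 0.79 [464. 382.   2.]
```

View pics/fin.png

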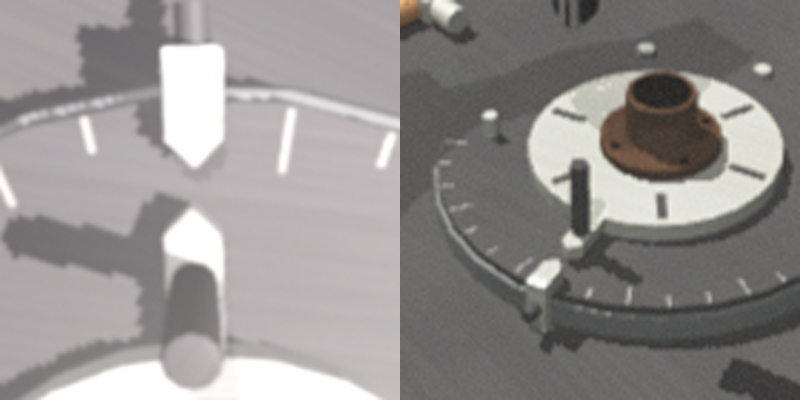

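The pointer (crop 193,208) lies in line with the index point (crop 194,167). The workpiece is still centred on the ring and the arm is clear, so I'm handing in.

```bash
python3 -c "
from plant import sign_off
print(sign_off())"
```

```text
the job is handed in; nothing more can be done
None
```

The turntable is set. I pushed the lever by its pin, with closed fingers, clockwise onto the stop post. Then I pushed it back anticlockwise to the index in small steps and lifted the arm clear. The job took about 18 s of the 64 s allowed.

- **Zeroing:** at the stop the tool stopped moving while the force rose from about 3 N to about 14 N. The wrist picture showed the lever touching the post, with its pointer on the zero line.
- **Alignment:** the last wrist picture, fitted along the centre lines, put the pointer at about 203.0° and the index point at about 202.9°. That is a difference of about 0.15–0.25°, or 0.4–0.6 mm at the pointer, slightly past the index. The trained networks gave 0.3° the same way.
- **Other things:** the workpiece, rod pot, wood block and hammer were all detected within about 3 mm of where they started.
- **Disagreements:** the networks' pin-top estimates in the close views were off by 1–2°, so I did not use them for the alignment. No check failed.

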